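# Collapse the mast of a candle rack and stack the next rack on it

### The arm

A 6-joint arm with a two-finger parallel gripper is mounted at the origin on the work surface. World frame = base frame: x ahead of the robot, y to its left, z up, the work surface at z = 0. Lengths are in m, angles in rad, forces in N, time in s.
With the tool pointing down it reaches from about 0.3 to 0.775 m from the base axis. Payload 14.6 kg.
Tool frame: the origin (TCP) lies at the very end of the fingers, on their centre line; the grasp point (between the pads) lies 19 mm behind it; z points along the fingers, y is the line along which they close (so a half turn about z gives the same grasp; the last joint's range is limited). The gripper opens to 94 mm and grips with 3 to 60 N. Pads are 16 mm wide; open, the fingers measure 119 mm over their backs; the gripper's body (75 mm by 177 mm) begins 78 mm behind the grasp point.
Start: joints at [1.208, 0.3, 1.521, -0, 1.321, -0.067], TCP at [0.16, 0.526, 0.205] pointing down, gripper open.
Joint ranges: [-3.03, 3.03], [-0.79, 2.21], [0.23, 2.52], [-1.04, 4.18], [0, 3.07], [-2.55, 2.55]. Speed limits (rad/s): [2.22, 2.22, 2.57, 3.14, 3.14, 3.14].

### API

Orientations are given as [roll, pitch, yaw] about the fixed x, y, z axes, in that order (R = Rz(yaw) Ry(pitch) Rx(roll)).
In Python, from station import ctrl gives the robot as it stands.
- The arm moves only by the shell command python3 -m pendant 'ROWS' [OPENING] [FORCE]. ROWS is JSON, a list of rows, each a list of 2 entries, a list of its own where there are three numbers: the shift along the world's x, y, z in cm, then the turn about the world's z in rad. A call has 1 to 20 rows; each row shifts and turns the commanded pose from where the row before left it; what a row does not reach is not made up. A row lasts 1/12 s, in which the tool goes at most 41.7 mm and 7.16 degrees, less where a joint would pass 70% of its speed; a pose out of reach is approached as far as the arm can. A call is refused whole if a number of a shift passes 4.17 or a number of a turn 0.125, either way. A call with a gripper value outside its range is refused whole. OPENING is the opening, from 0 (shut) to 1 (fully open), set as the call begins (- or left out, the last holds). The fingers move at their own pace and stop on an object; FORCE is the grip in N (left out, the last holds). Time passes only in rows, so rows that do not move let the fingers close. It gives the time, the measured TCP pose, the force, the opening and the grip force at its end, in the units of the state.
- ctrl.get_obs(): the state, without advancing time (a new reading comes with each control period).
- ctrl.camera(name): name is "scene" or "side" or "wrist"; returns a dict with "color" (384x512x3 uint8, red, green, blue), "intrinsics" (3x3 intrinsics, pixels), "k1" (the pictures are not rectified: a ray, as slopes to the right and down, at radius r is drawn at 1 + k1 r^2 times it, then the intrinsics apply), "camera_from_world" (4x4, takes a point from world to camera coordinates). Camera axes: x right, y down, z forward; pixel columns grow to the right and rows downward; lengths in m; the calibration is good to about 2 mm. A picture is of the moment at which its call begins. There is no depth.
- ctrl.hand_in(): hands the job in; it is judged then, once.
The state is a dict: "time_s": time; "qpos": joint angles; "joint_vel": joint speeds; "tau": joint torques, N m; "ee_pos": TCP position; "eef_rot": TCP orientation; "force": force on the tool from outside, world axes, zero at the start; "moment": the same for the moment, N m; "grip_width": finger opening in m; "grip_force": force on a finger pad.
Only numpy, scipy, OpenCV 4.12 (cv2) and the standard library are available. Lean on these libraries where they do the work, as an engineer would, in place of code of your own. Each camera call takes 0.05 s, during which the arm holds its last target. There are 200 camera calls.

### The job

The telescoping mast on the clamped candle rack stands too high for the next rack to go on: press its red button and push the mast down until it clicks into the next hole, one hole lower and no further. Then carry the loose rack over by its blue bar and lower it gently onto the clamped rack, all four posts fully down in the corner cups, and let go. Keep clear of the tall spool stand, and do not knock over or shift the bottle, the bowl or the two candles.

Things in the scene. Friction and masses are not known exactly. Their poses are not given: they have to be found in the camera images.
- lower_rack: White rack clamped to the bench (cannot move). Origin: centre of its underside, on the bench; x along its long side. Slatted shelf 190 x 150 mm, top at 12 mm; four corner columns with cups at x = +-85, y = +-65 mm. A dark 26 mm square tube, 105 mm high, stands in the middle, with three holes 30 mm apart in its wall facing +x; the aluminium mast slides in it.
- cup_floor (a point): Centre of the socket floor of the lower rack's cup at x = +85, y = +65 mm, 85 mm above the bench; the other three are alike. Each cup is an 18 mm square socket, 14 mm deep, below a mouth flared to about 31 mm square, rim 107 mm above the bench.
- tbar_top (a point): Centre of the top face of the black T-bar on the mast (100 mm long along the rack's x, 20 mm wide, 12 mm thick), over the rack's centre, 170 mm above the bench at the start. On either side of the red button the bar is free to push on, from 11 to 50 mm off its centre.
- button_top (a point): Centre of the top of the red button (22 mm diameter) in the T-bar's middle: 10 mm above the T-bar's top, so 180 mm above the bench at the start. It goes down up to 7 mm against a spring (2.4 N to start, 4.5 N at the bottom); from 5 mm down the red pin is out of its hole.
- mast (a joint): How far the mast is down, m: 0 at the start, 0.068 at the bottom. Pin holes at 0, 0.030, 0.060 (4 mm upward play in each). With the pin out, a push of 7 to 9 N (a pull of 12) moves it; friction keeps it where left. With the button held down it passes the holes; with it let go between holes, the pin snaps into the next hole met as the T-bar (not the button) is pushed or pulled, and stops hard.
- mast_button (a joint): How far the button is down in the T-bar, in m: 0 when the pin is out through a hole (clicked in), 0.007 fully pressed. Let go with the pin between holes, it stays about 4.5 mm down.
- upper_handle (a point): Centre of the loose rack's blue carrying bar: 120 mm long along the rack's x, 14 mm wide, 12 mm high, its centre 45 mm above the shelf's top and 137 mm above the feet. Axes: the rack's, x along its long side, z up. Fully stacked, it is 222 mm above the bench, over the lower rack's centre.
- upper_rack: Loose rack, 0.45 to 0.8 kg, balanced under its bar. Origin: centre between its feet. Four round posts, 12 mm diameter, rounded ends, at x = +-85, y = +-65 mm; shelf 190 x 150 mm, underside 80 mm and top 92 mm above the feet, with a cup 22 mm high on each corner. It may go on either way round (half a turn is the same).
- oil_bottle: Amber bottle, 52 mm diameter, 150 mm tall; bystander. Origin: centre of its underside.
- spool_stand: Wick spool stand fixed to the bench between the racks: 80 mm round wooden foot, spools of 56 mm diameter up to 135 mm, above them a bare 12 mm brass rod with a ball on top, 300 mm high; not to be bumped. Origin: centre of its underside.
- bowl: Steel bowl, 110 mm diameter, 55 mm high; bystander. Origin: centre of its underside.
- candle_blue: Candle with blue wax in a white pot, 40 mm diameter, 50 mm high, standing on the lower rack's shelf; bystander. Origin: centre of its underside.
- candle_orange: The same with orange wax; bystander on the lower rack's shelf. Origin: centre of its underside.

How it is judged:
By the outcome, as a careful person would: the job done as asked, in the order asked, and still so for the second after the job is handed in, with the robot touching nothing.
It also fails if it takes over 72 s, if anything falls off the work surface, if the arm or the gripper's body presses on something with over 40 N, if the wrist force passes 120 N, or if a joint passes its speed limit or range.

## Working session

There is one attempt and no reset: what is moved stays moved. The work goes in short steps, Python scripts to look and compute and a shell command to move; the robot and the scene stay as the last step left them, time stands still between calls to the robot, and variables do not carry over. Pictures are saved under pics/ and viewed, at most 10 in all, crops included, and the job is handed in when it is done.

```bash
ls; mkdir -p pics
cat > h.py <<'E'
import numpy as np, cv2
from station import ctrl
def snap(n):
    c=ctrl.camera(n); np.savez(f'pics/{n}.npz',**{k:np.array(v) for k,v in c.items()}); return c
def load(n): return dict(np.load(f'pics/{n}.npz'))
def ray(c,u,v):
    K=np.array(c['intrinsics']);T=np.array(c['camera_from_world']);k=float(c['k1'])
    d=np.array([(u-K[0,2])/K[0,0],(v-K[1,2])/K[1,1]]);s=d.copy()
    for _ in range(30): s=d/(1+k*(s@s))
    R=T[:3,:3];o=-R.T@T[:3,3];w=R.T@np.array([s[0],s[1],1.]);return o,w/np.linalg.norm(w)
def onz(c,u,v,z):
    o,w=ray(c,u,v);return o+w*(z-o[2])/w[2]
def proj(c,p):
    K=np.array(c['intrinsics']);T=np.array(c['camera_from_world']);k=float(c['k1'])
    q=T[:3,:3]@np.array(p)+T[:3,3];s=q[:2]/q[2];s=s*(1+k*(s@s));return K[0,0]*s[0]+K[0,2],K[1,1]*s[1]+K[1,2]
def tri(c1,p1,c2,p2):
    o1,w1=ray(c1,*p1);o2,w2=ray(c2,*p2)
    A=np.c_[w1,-w2];t=np.linalg.lstsq(A,o2-o1,rcond=None)[0];a=o1+w1*t[0];b=o2+w2*t[1];return (a+b)/2,np.linalg.norm(a-b)
def mask(c,lo,hi):
    return cv2.inRange(cv2.cvtColor(c['color'],cv2.COLOR_RGB2HSV),np.array(lo),np.array(hi))
def blobs(m,amin=25):
    n,l,s,ce=cv2.connectedComponentsWithStats(m);return [(s[i].tolist(),ce[i].round(1).tolist(),cv2.minAreaRect(np.argwhere(l==i)[:,::-1].astype(np.float32))) for i in range(1,n) if s[i][4]>=amin]
E
python3 - <<'E'
from h import *
for n in ('scene','side','wrist'):
    c=snap(n);cv2.imwrite(f'pics/{n}0.png',cv2.cvtColor(c['color'],cv2.COLOR_RGB2BGR))
    T=c['camera_from_world'];print(n,(-T[:3,:3].T@T[:3,3]).round(3),c['intrinsics'][0,0],c['k1'])
    for nm,lo,hi in (('blue',(100,110,50),(125,255,255)),('red',(0,170,80),(6,255,255)),('red2',(174,150,80),(180,255,255))):
        for b in blobs(mask(c,lo,hi)): print(nm,b)
E
```

```text
pics
scene [0.912 0.292 0.834] 381.5720894060531 -0.004382464341642785
blue ([173, 106, 24, 47, 251], [183.7, 127.1], ((184.60000610351562, 128.80001831054688), (10.733125686645508, 48.299068450927734), 26.56505012512207))
blue ([44, 197, 24, 20, 362], [55.6, 206.8], ((55.75001525878906, 206.75003051757812), (17.677669525146484, 24.041629791259766), 45.0))
blue ([367, 233, 14, 13, 142], [373.5, 238.8], ((373.5, 239.0), (12.0, 13.0), 90.0))
red ([355, 214, 12, 10, 90], [360.8, 218.1], ((360.5, 218.5), (9.0, 11.0), 90.0))
side [ 0.293 -0.564  0.676] 368.2736125328068 -0.0777524063514967
blue ([183, 160, 11, 6, 51], [188.0, 162.7], ((188.0, 162.5), (5.0, 10.0), 90.0))
blue ([285, 243, 41, 57, 480], [304.4, 268.2], ((304.7524719238281, 270.2850341796875), (14.06745719909668, 66.44290924072266), 40.971736907958984))
blue ([455, 280, 28, 23, 470], [468.5, 290.8], ((468.7500305175781, 290.75), (28.991378784179688, 19.79899024963379), 45.0))
red ([198, 128, 8, 9, 55], [201.3, 131.9], ((201.5, 132.0), (8.0, 7.0), 90.0))
wrist [0.09  0.547 0.384] 323.65809098963564 -0.06285640970808606
```

```bash
python3 -c "
import cv2,numpy as np
a=cv2.imread('pics/scene0.png');b=cv2.imread('pics/side0.png');print(a.shape)
cv2.imwrite('pics/a1.png',cv2.resize(a,(800,600)));cv2.imwrite('pics/b1.png',cv2.resize(b,(800,600)))"
```

```text
(384, 512, 3)
```

View pics/a1.png

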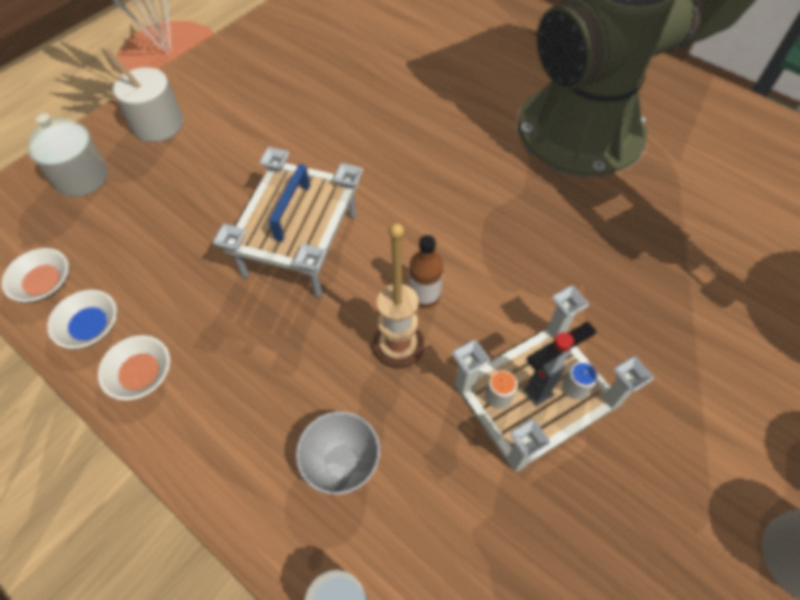

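View pics/b1.png

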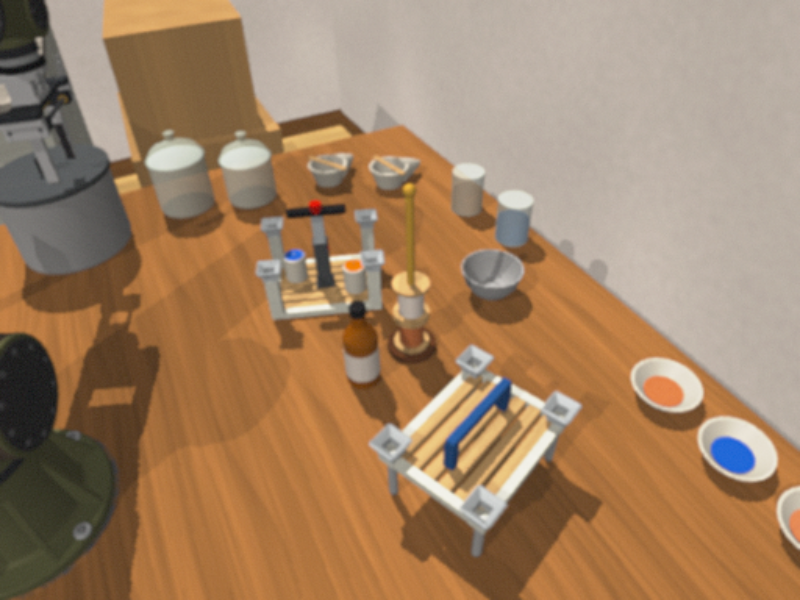

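Scene view (800x600 px) shows the loose rack's bar at (290,200), the mast button at (564,341), cups of the clamped rack at (570,302), (632,376), (527,440), (472,360), and the spool rod top at (396,231). In the side view the button is at (316,207), the rod top at (409,188), and the bar runs (450,455)-(506,390).

Run:
```python
from h import *
S=load('scene');D=load('side');f=1/1.5625
def both(n,a,b):
    p,e=tri(S,(a[0]*f,a[1]*f),D,(b[0]*f,b[1]*f));print(n,p.round(4),'err',round(e,4));return p
print('button tri',tri(S,(360.8,217.5),D,(201.5,131.5)))
print('rod top');both('rod',(396,231),(409,188))
both('bottlecap',(428,243),(357,309))
print('bowl rim',onz(S,338*f,452*f,.055),onz(D,492*f,270*f,.055))
print('stand foot',onz(S,398*f,345*f,.01))
both('cblue',(583,373),(294,257));both('corange',(503,383),(354,268))
print('lower cups z=.107')
L=[onz(S,u*f,v*f,.107) for u,v in ((570,302),(632,376),(527,440),(472,360))]
M=[onz(D,u*f,v*f,.107) for u,v in ((272,226),(268,269),(372,260),(366,217))]
print(np.round(L,4),np.round(M,4),np.mean(L,0),np.mean(M,0))
U=[onz(S,u*f,v*f,.114) for u,v in ((275,158),(349,176),(310,258),(230,237))]
V=[onz(D,u*f,v*f,.114) for u,v in ((390,443),(483,508),(560,410),(475,361))]
print('upper',np.round(U,4),np.round(V,4),np.mean(U,0),np.mean(V,0))
# handle axis & tbar
m=mask(S,(100,110,50),(125,255,255));
def tile(c,x,y,w,h): 
    i=cv2.cvtColor(c['color'][y:y+h,x:x+w],cv2.COLOR_RGB2BGR);return cv2.resize(i,(400,300),interpolation=cv2.INTER_CUBIC)
im=np.vstack([np.hstack([tile(S,335,180,80,60),tile(S,150,90,120,90)]),np.hstack([tile(D,160,110,100,75),tile(D,230,215,160,120)])])
cv2.imwrite('pics/t1.png',im)
```

```text
button tri (array([0.52943314, 0.23273553, 0.17581308]), np.float64(0.003856087018081227))
rod top
rod [0.5978 0.0242 0.2936] err 0.0017
bottlecap [ 0.4992 -0.0013  0.1436] err 0.0041
bowl rim [0.78719592 0.07936902 0.055     ] [0.78381036 0.07061208 0.055     ]
stand foot [0.59901838 0.02649013 0.01      ]
cblue [0.4893 0.2705 0.0595] err 0.0036
corange [0.572  0.1915 0.0571] err 0.0046
lower cups z=.107
[[0.43   0.2031 0.107 ]
 [0.4766 0.3246 0.107 ]
 [0.636  0.2648 0.107 ]
 [0.5906 0.1485 0.107 ]] [[0.4711 0.3126 0.107 ]
 [0.4271 0.1941 0.107 ]
 [0.5855 0.1341 0.107 ]
 [0.6307 0.2567 0.107 ]] [0.53328928 0.2352288  0.107     ] [0.52859003 0.22435773 0.107     ]
upper [[ 0.5018 -0.3153  0.114 ]
 [ 0.4543 -0.1938  0.114 ]
 [ 0.6105 -0.1308  0.114 ]
 [ 0.6589 -0.2513  0.114 ]] [[ 0.4509 -0.2034  0.114 ]
 [ 0.5006 -0.3238  0.114 ]
 [ 0.6545 -0.26    0.114 ]
 [ 0.6076 -0.1413  0.114 ]] [ 0.55636025 -0.22280369  0.114     ] [ 0.55338822 -0.23212481  0.114     ]
```

View pics/t1.png

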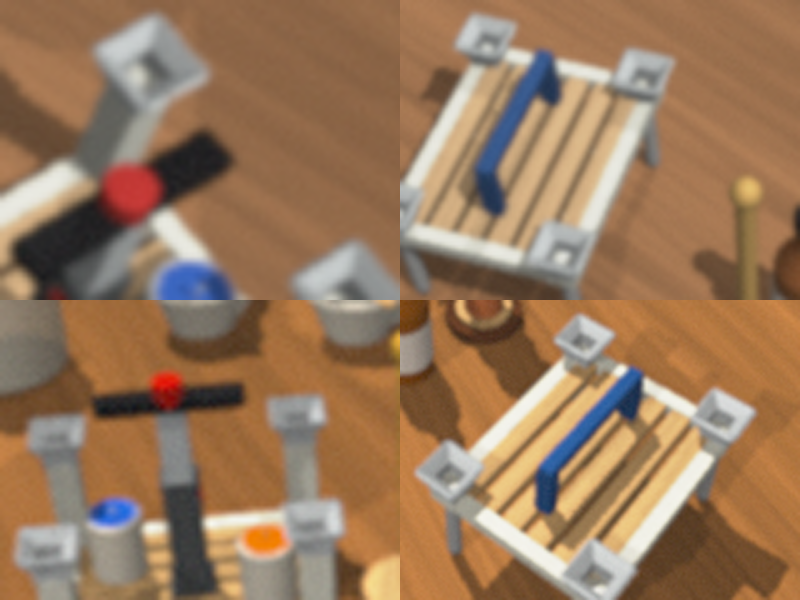

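Tiles: top-left shows T-bar ends at (212,148) and (30,262) with button top centre (134,184). Top-right shows the bar's top face (545,57)-(483,168), and bottom-right the same bar (635,376)-(545,468). Bottom-left shows the button top at (167,380).

Run:
```python
from h import *
S=load('scene');D=load('side')
t1=lambda u,v:(335+u/5,180+v/5)
t2=lambda u,v:(150+(u-400)/3.3333,90+v/3.3333)
t3=lambda u,v:(160+u/4,110+(v-300)/4)
t4=lambda u,v:(230+(u-400)/2.5,215+(v-300)/2.5)
def P(n,a,b,z):
    p,e=tri(S,a,D,b);A=onz(S,*a,z);B=onz(D,*b,z);print(n,p.round(4),round(e,4),'plane',A[:2].round(4),B[:2].round(4),'mean',((A+B)/2)[:2].round(4));return (A+B)/2
b=P('button',t1(134,184),t3(167,380),.180)
a=P('tb+',t1(222,143),t3(243,387),.170);c=P('tb-',t1(25,262),t3(94,400),.170)
print('T yaw',np.degrees(np.arctan2(*(a-c)[1::-1])),np.linalg.norm(a-c),(a+c)/2)
a=P('h1',t2(545,55),t4(636,374),.143);c=P('h2',t2(483,168),t4(545,469),.143)
print('H yaw',np.degrees(np.arctan2(*(a-c)[1::-1])),np.linalg.norm(a-c),(a+c)/2)
f=1/1.5625
L=[P('L',(u*f,v*f),(x*f,y*f),.107) for (u,v),(x,y) in zip(((570,300),(632,374),(527,438),(472,358)),((268,266),(272,223),(366,214),(372,257)))]
U=[P('U',p,q,.114) for p,q in ((t2(486,36),t4(597,568)),(t2(645,73),t4(449,468)),(t2(562,246),t4(584,339)),)]
for Q in (L,U):
    for i in range(len(Q)-1): d=Q[i+1]-Q[i];print(np.linalg.norm(d).round(4),np.degrees(np.arctan2(d[1],d[0])).round(1))
print(np.mean(L,0),(U[0]+U[2])/2)
for o in [ctrl.get_obs()]: print(o['ee_pos'],o['eef_rot'],o['force'],o['time_s'])
```

```text
button [0.5302 0.2335 0.18  ] 0.0054 plane [0.5274 0.2347] [0.5317 0.2305] mean [0.5296 0.2326]
tb+ [0.5427 0.2301 0.1936] 0.0871 plane [0.4841 0.2512] [0.5768 0.2139] mean [0.5304 0.2325]
tb- [0.5232 0.2336 0.1508] 0.086 plane [0.5764 0.2191] [0.4865 0.2468] mean [0.5314 0.2329]
T yaw -158.4599096971055 0.001075700642804674 [0.53091729 0.23272688 0.17      ]
h1 [ 0.5546 -0.2258  0.1918] 0.058 plane [ 0.5039 -0.2445] [ 0.6063 -0.2111] mean [ 0.5551 -0.2278]
h2 [ 0.5528 -0.2317  0.0804] 0.0627 plane [ 0.6067 -0.204 ] [ 0.5018 -0.2518] mean [ 0.5542 -0.2279]
H yaw 5.080649971735313 0.0008603721467251635 [ 0.55467317 -0.22785571  0.143     ]
L [0.4287 0.2012 0.1081] 0.0016 plane [0.4271 0.2014] [0.4295 0.2018] mean [0.4283 0.2016]
L [0.474  0.3231 0.1065] 0.0006 plane [0.474  0.3232] [0.4741 0.322 ] mean [0.474  0.3226]
L [0.6342 0.2636 0.1084] 0.0005 plane [0.6338 0.2634] [0.6349 0.2659] mean [0.6344 0.2646]
L [0.5889 0.1455 0.105 ] 0.0034 plane [0.5882 0.1468] [0.5889 0.1415] mean [0.5886 0.1441]
U [ 0.5021 -0.318   0.1133] 0.0029 plane [ 0.5013 -0.3165] [ 0.503  -0.3191] mean [ 0.5022 -0.3178]
U [ 0.4518 -0.1979  0.1111] 0.0031 plane [ 0.4523 -0.1952] [ 0.4522 -0.2008] mean [ 0.4522 -0.198 ]
U [ 0.6077 -0.1361  0.1107] 0.0041 plane [ 0.6075 -0.133 ] [ 0.6075 -0.1398] mean [ 0.6075 -0.1364]
0.1293 69.3
0.1705 -19.9
0.1289 -110.8
0.1298 112.6
0.167 21.6
[0.53132584 0.23325187 0.107     ] [ 0.55482724 -0.22711749  0.114     ]
[0.16027385 0.52591601 0.20502599] [-3.14071414e+00 -1.16665425e-05  2.84578432e+00] [ 0.164899   -0.02322671 -0.08968226] 0.15
```

Clamped rack: centre (0.530, 0.233), yaw -20.2°. Loose rack: bar centre (0.555, -0.2275), yaw 21.6°. Cup spacings come out at 129-130 and 167-170 mm against 130 and 170. I'll close the fingers and move above the button.

```bash
python3 -m pendant '[[[2.64,-2.09,0.2],-0.1163],[[2.64,-2.09,0.2],-0.1163],[[2.64,-2.09,0.2],-0.1163],[[2.64,-2.09,0.2],-0.1163],[[2.64,-2.09,0.2],-0.1163],[[2.64,-2.09,0.2],-0.1163],[[2.64,-2.09,0.2],-0.1163],[[2.64,-2.09,0.2],-0.1163],[[2.64,-2.09,0.2],-0.1163],[[2.64,-2.09,0.2],-0.1163],[[2.64,-2.09,0.2],-0.1163],[[2.64,-2.09,0.2],-0.1163],[[2.64,-2.09,0.2],-0.1163],[[2.64,-2.09,0.2],-0.1163],[[0,0,0],0],[[0,0,0],0],[[0,0,0],0]]' 0 20
python3 - <<'E'
from h import *
w=snap('wrist');s=snap('scene');d=snap('side')
t=lambda c:cv2.resize(cv2.cvtColor(c,cv2.COLOR_RGB2BGR),(400,300),interpolation=cv2.INTER_CUBIC)
cv2.imwrite('pics/t2.png',np.vstack([np.hstack([t(w['color']),t(s['color'])]),np.hstack([t(s['color'][150:270,300:460]),t(d['color'][80:200,130:290])])]))
for p in ((.530,.233,.18),): print(proj(w,p),blobs(mask(w,(0,150,60),(6,255,255)),60))
E
```

```text
time_s: 1.57
ee_pos: [0.5295, 0.2338, 0.2331]
eef_rot: [-3.141, 0.0, 1.219]
force: [0.5, -0.4, 0.7]
grip_width: 0.0005
grip_force: 0.0
(np.float64(252.35605482405154), np.float64(211.18804127941493)) [([237, 195, 30, 30, 677], [251.7, 209.3], ((252.00003051757812, 209.50001525878906), (28.991378784179688, 28.991378784179688), 45.0))]
```

View pics/t2.png

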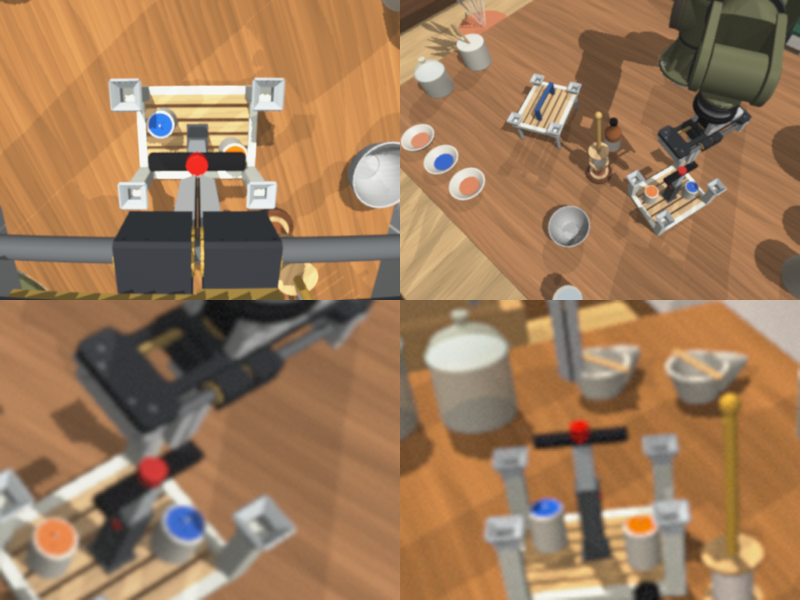

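The wrist view puts the button at (252,209) px, within 2 px of the predicted spot, and the T-bar is level in the image, so yaw is right. Now press the button and push the mast about halfway to the next hole.

```bash
python3 -m pendant '[[[0,0,-1.5],0],[[0,0,-1.5],0],[[0,0,-1.5],0],[[0,0,-0.5],0],[[0,0,-0.3],0],[[0,0,-0.3],0],[[0,0,-0.3],0],[[0,0,-0.3],0],[[0,0,-0.3],0],[[0,0,-0.3],0],[[0,0,-0.3],0],[[0,0,-0.3],0],[[0,0,-0.1],0],[[0,0,0],0],[[0,0,0],0]]'
```

```text
time_s: 2.97
ee_pos: [0.53, 0.2339, 0.159]
eef_rot: [3.141, -0.001, 1.218]
force: [-3.9, 0.8, 4.6]
grip_width: 0.0004
grip_force: 2.2
```

```bash
python3 -m pendant '[[[0,0,0.5],0],[[0,0,1],0],[[0,0,1],0],[[0,0,0],0],[[0,0,0],0],[[0,0,0],0],[[0,0,0],0]]' 0.5 20
python3 - <<'E'
from h import *
w=snap('wrist')
s=blobs(mask(w,(0,150,60),(6,255,255)),60);print([(b[0],b[1]) for b in s])
for z in (.166,.162,.1605,.158): print(z,proj(w,(.530,.2335,z)))
E
python3 -m pendant '[[[0,0,-0.8],0],[[0,0,-0.8],0],[[0,0,-0.4],0],[[0,0,-0.3],0],[[0,0,-0.3],0],[[0,0,-0.3],0],[[0,0,-0.3],0],[[0,0,-0.3],0],[[0,0,0],0]]' 0.5 20
```

```text
time_s: 3.55
ee_pos: [0.5298, 0.2334, 0.183]
eef_rot: [-3.141, 0.0, 1.218]
force: [-0.2, -0.5, 0.3]
grip_width: 0.0437
grip_force: 0.0
[([234, 206, 35, 35, 872], [251.0, 223.4])]
0.166 (np.float64(251.3661282262351), np.float64(227.1193313851245))
0.162 (np.float64(251.38954971159046), np.float64(224.98307503760466))
0.1605 (np.float64(251.39811685613506), np.float64(224.20175916955301))
0.158 (np.float64(251.41214289856043), np.float64(222.9226972914503))
time_s: 4.35
ee_pos: [0.5299, 0.2335, 0.1487]
eef_rot: [3.141, -0.0, 1.218]
force: [-0.4, -0.7, 1.5]
grip_width: 0.0472
grip_force: 0.9
```

```bash
python3 -m pendant '[[[0,0,-0.2],0],[[0,0,-0.2],0],[[0,0,-0.2],0],[[0,0,-0.2],0],[[0,0,0],0],[[0,0,0],0]]'
```

```text
time_s: 4.85
ee_pos: [0.53, 0.2336, 0.1407]
eef_rot: [3.141, -0.0, 1.218]
force: [-1.3, -0.3, 3.9]
grip_width: 0.0471
grip_force: 1.8
```

```bash
python3 -m pendant '[[[0,0,-0.1],0],[[0,0,-0.1],0],[[0,0,-0.1],0],[[0,0,0],0],[[0,0,0],0]]'; python3 -m pendant '[[[0,0,-0.1],0],[[0,0,0],0],[[0,0,0],0]]'
```

```text
time_s: 5.27
ee_pos: [0.5301, 0.2336, 0.1394]
eef_rot: [3.141, -0.001, 1.218]
force: [-9.1, -3.2, 19.8]
grip_width: 0.0469
grip_force: 9.8
time_s: 5.52
ee_pos: [0.5302, 0.2336, 0.1392]
eef_rot: [3.14, -0.001, 1.218]
force: [-12.4, -4.4, 26.9]
grip_width: 0.0469
grip_force: 13.2
```

The push meets a hard stop at 139 mm, with force rising to 27 N, so the pin has clicked. I'll lift and check that the button has popped up.

```bash
python3 -m pendant '[[[0,0,0.6],0],[[0,0,2],0],[[0,0,4],0],[[0,0,4],0],[[0,0,0],0],[[0,0,0],0]]' 0.6 20
python3 - <<'E'
from h import *
w=snap('wrist');d=snap('side');s=snap('scene')
b=blobs(mask(w,(0,150,60),(6,255,255)),60);print([(x[0],x[1]) for x in b])
for z in (.15,.145,.14): print(z,proj(w,(.530,.2335,z)))
t=lambda c:cv2.resize(cv2.cvtColor(c,cv2.COLOR_RGB2BGR),(400,300),interpolation=cv2.INTER_CUBIC)
cv2.imwrite('pics/t3.png',np.hstack([t(w['color'][150:300,150:350]),t(d['color'][110:200,150:270])]))
E
```

```text
time_s: 6.02
ee_pos: [0.5307, 0.2338, 0.2444]
eef_rot: [3.138, -0.003, 1.218]
force: [-0.1, 0.5, -0.5]
grip_width: 0.0565
grip_force: 0.0
[([238, 184, 26, 25, 512], [250.2, 196.6])]
0.15 (np.float64(250.52815070094186), np.float64(197.1648213433735))
0.145 (np.float64(250.54293081993683), np.float64(195.71439713020493))
0.14 (np.float64(250.5572280694784), np.float64(194.31179723635825))
```

View pics/t3.png

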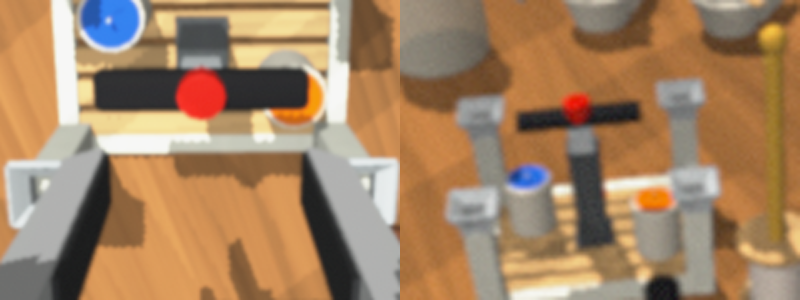

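Button stands proud again (left tile (202,93); right tile red above the bar at (577,108)), so it clicked one hole down. Moving to the loose rack, passing on the robot side of the stand.

```bash
python3 -m pendant '[[[-2,-3,0],-0.06],[[-2,-3,0],-0.06],[[-2,-3,0],-0.06],[[-2,-3,0],-0.06],[[-2,-3,0],-0.06],[[-2,-3,0],-0.06],[[0,-4,0],-0.06],[[0,-4,0],-0.06],[[2.4,-3.35,0],-0.06],[[2.4,-3.35,0],-0.06],[[2.4,-3.35,0],-0.06],[[2.4,-3.35,0],-0.06],[[2.4,-3.35,0],-0.06],[[2.4,-3.35,0],-0.06],[[0,0,0],0],[[0,0,0],0],[[0,0,0],0]]' 0.6 20
python3 - <<'E'
from h import *
w=snap('wrist');print(ctrl.get_obs()['qpos'])
m=mask(w,(100,110,50),(125,255,255));B=blobs(m,200);print(B)
cv2.imwrite('pics/w4.png',cv2.cvtColor(w['color'],cv2.COLOR_RGB2BGR))
a=np.radians(21.6);u=np.array([np.cos(a),np.sin(a),0])
for s in (-.06,0,.06): print(proj(w,np.array([.555,-.2275,.143])+u*s))
E
```

```text
time_s: 7.58
ee_pos: [0.5534, -0.227, 0.2412]
eef_rot: [-3.14, 0.001, 0.378]
force: [-0.8, 0.2, 0.5]
grip_width: 0.0563
grip_force: 0.0
[-4.49964002e-01  3.85454536e-01  1.32240554e+00  8.66796604e-05
  1.43477234e+00  7.42118643e-01]
[([247, 125, 14, 130, 1673], [253.8, 188.5], ((253.5, 189.5), (129.0, 13.0), 90.0))]
(np.float64(252.58467953118264), np.float64(256.4793150241223))
(np.float64(252.69774745637275), np.float64(194.5376423288588))
(np.float64(252.82199063099), np.float64(125.62378054875441))
```

View pics/w4.png

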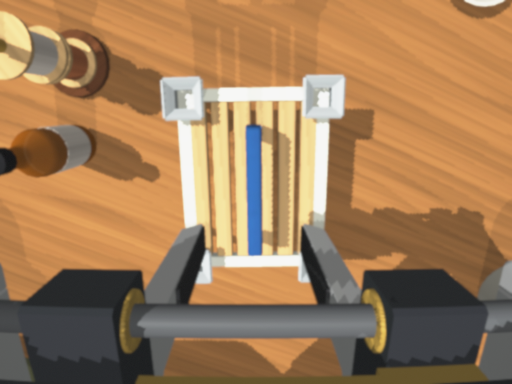

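Bar at (253.5, 125-255) px against a predicted (252.7, 126-256), so alignment is good. Descend and grasp.

```bash
python3 -m pendant '[[[0.15,-0.05,-2.5],0],[[0,0,-3],0],[[0,0,-3],0],[[0,0,-2.2],0],[[0,0,-1],0],[[0,0,-0.6],0],[[0,0,0],0],[[0,0,0],0]]' 0.6 40
python3 -m pendant '[[[0,0,0],0],[[0,0,0],0],[[0,0,0],0],[[0,0,0],0],[[0,0,0],0],[[0,0,0],0],[[0,0,0],0],[[0,0,0],0]]' 0 40
```

```text
time_s: 8.3
ee_pos: [0.5559, -0.2279, 0.1209]
eef_rot: [3.14, -0.001, 0.378]
force: [0.1, -0.8, -0.4]
grip_width: 0.0562
grip_force: 0.0
time_s: 8.97
ee_pos: [0.5554, -0.228, 0.1195]
eef_rot: [3.142, 0.0, 0.378]
force: [-0.3, -0.3, -0.4]
grip_width: 0.0138
grip_force: 40.0
```

```bash
python3 -m pendant '[[[0,0,0.3],0],[[0,0,0.6],0],[[0,0,1],0],[[0,0,1.5],0],[[0,0,2],0],[[0,0,2],0],[[0,0,2],0],[[0,0,2],0],[[0,0,2],0],[[0,0,2],0],[[0,0,2],0],[[0,0,1.5],0],[[0,0,1],0],[[0,0,0.5],0],[[0,0,0],0],[[0,0,0],0]]' 0 40
```

```text
time_s: 10.3
ee_pos: [0.5553, -0.2279, 0.3227]
eef_rot: [-3.141, 0.001, 0.378]
force: [-0.2, -0.1, -5.2]
grip_width: 0.0137
grip_force: 40.0
```

```bash
python3 -m pendant '[[[-1,0.8,0],0],[[-2.1,1.7,0],0],[[-2.1,1.7,0],0],[[-2.1,1.7,0],0],[[-2.1,1.7,0],0],[[-2.1,1.7,0],0],[[-2,1.5,0],0],[[0,2.17,0],-0.0609],[[0,2.17,0],-0.0609],[[0,2.17,0],-0.0609],[[0,2.17,0],-0.0609],[[0,2.17,0],-0.0609],[[0,2.17,0],-0.0609],[[0,2.17,0],-0.0609],[[0,2.17,0],-0.0609],[[0,2.17,0],-0.0609],[[0,2.17,0],-0.0609],[[0,2.17,0],-0.0609],[[0,2.17,0],-0.0609]]' 0 40
python3 -m pendant '[[[2,1.7,0],0],[[2,1.7,0],0],[[2,1.7,0],0],[[2,1.7,0],0],[[2,1.7,0],0],[[1,0.8,0],0],[[0,0,0],0],[[0,0,0],0],[[0,0,0],0]]' 0 40
python3 -c "
from h import *
o=ctrl.get_obs();print(o['qpos'],o['ee_pos'],o['eef_rot'])"
```

```text
time_s: 11.88
ee_pos: [0.4199, 0.1414, 0.3226]
eef_rot: [3.141, 0.001, -0.356]
force: [0.2, 0.0, -5.3]
grip_width: 0.0134
grip_force: 40.0
time_s: 12.63
ee_pos: [0.53, 0.233, 0.3228]
eef_rot: [3.141, 0.001, -0.353]
force: [-0.7, 0.1, -5.1]
grip_width: 0.0136
grip_force: 40.0
[ 3.51066368e-01  3.11170844e-01  1.23881177e+00 -8.35929982e-05
  1.59289596e+00  2.27512981e+00] [0.529965   0.23304629 0.32281566] [ 3.14069629e+00  9.25815735e-04 -3.53269321e-01]
```

```bash
python3 -m pendant '[[[0,0,-1.5],0],[[0,0,-2],0],[[0,0,-2],0],[[0,0,-1.5],0],[[0,0,-0.8],0],[[0,0,0],0],[[0,0,0],0]]' 0 40
python3 - <<'E'
from h import *
s=snap('scene');d=snap('side');o=ctrl.get_obs();print(o['ee_pos'],o['force'])
T=np.array(o['ee_pos']);a=np.radians(-20.2);R=np.array([[np.cos(a),-np.sin(a)],[np.sin(a),np.cos(a)]])
for n,c in(('S',s),('D',d)):
    for x,y in((1,1),(1,-1),(-1,-1),(-1,1)):
        q=R@[.085*x,.065*y]
        print(n,x,y,'foot',np.round(proj(c,[T[0]+q[0],T[1]+q[1],T[2]-.1195])),'cup',np.round(proj(c,[.53+q[0],.233+q[1],.107])))
t=lambda c:cv2.resize(cv2.cvtColor(c,cv2.COLOR_RGB2BGR),(400,600),interpolation=cv2.INTER_CUBIC)
cv2.imwrite('pics/t5.png',np.hstack([t(s['color'][130:310,290:410]),t(d['color'][95:215,155:235])]))
E
```

```text
time_s: 13.22
ee_pos: [0.5304, 0.2332, 0.2462]
eef_rot: [-3.141, -0.001, -0.353]
force: [0.1, 0.6, -5.0]
grip_width: 0.0136
grip_force: 40.0
[0.53074006 0.23342057 0.2468674 ] [-0.21629177  0.44514247 -4.91272708]
S 1 1 foot [340. 277.] cup [338. 280.]
S 1 -1 foot [302. 224.] cup [301. 228.]
S -1 -1 foot [367. 188.] cup [365. 192.]
S -1 1 foot [408. 235.] cup [405. 239.]
D 1 1 foot [233. 131.] cup [234. 137.]
D 1 -1 foot [237. 158.] cup [237. 164.]
D -1 -1 foot [170. 164.] cup [171. 171.]
D -1 1 foot [172. 136.] cup [173. 143.]
```

View pics/t5.png

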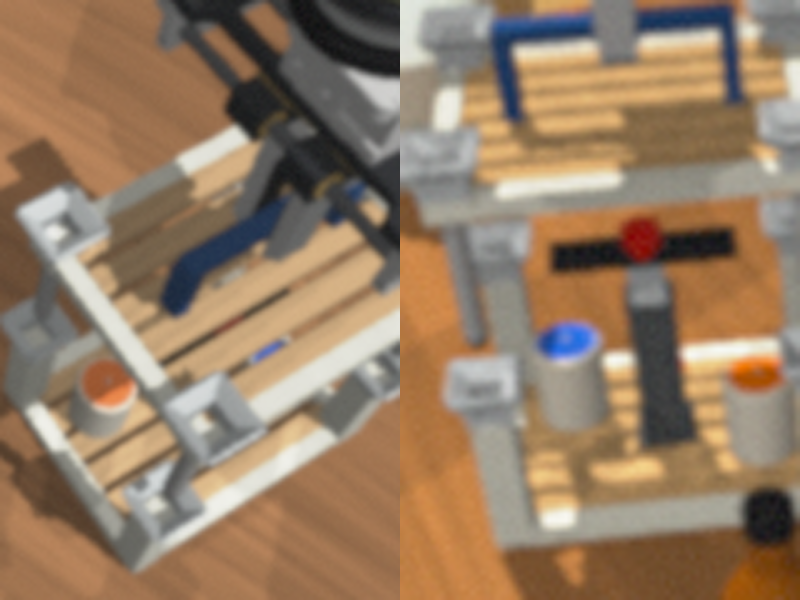

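Both views show all four posts over their cup mouths: side-view foot (472,340) over cup (483,385), scene foot (178,490) over cup (165,505). Lowering slowly and watching forces.

```bash
python3 -m pendant '[[[0,0,-0.8],0],[[0,0,-0.6],0],[[0,0,-0.4],0],[[0,0,-0.3],0],[[0,0,-0.3],0],[[0,0,-0.2],0],[[0,0,0],0]]' 0 40;python3 -m pendant '[[[0,0,-0.2],0],[[0,0,-0.2],0],[[0,0,-0.2],0],[[0,0,0],0]]' 0 40
```

```text
time_s: 13.9
ee_pos: [0.5303, 0.2334, 0.219]
eef_rot: [3.141, 0.0, -0.353]
force: [-0.0, 1.1, -5.0]
grip_width: 0.0137
grip_force: 40.0
time_s: 14.23
ee_pos: [0.5303, 0.2333, 0.213]
eef_rot: [3.141, 0.0, -0.353]
force: [-0.2, 0.1, -5.6]
grip_width: 0.0129
grip_force: 40.0
```

No contact, and the feet are already in the sockets. Continue to seating.

```bash
python3 -m pendant '[[[0,0,-0.2],0],[[0,0,-0.2],0],[[0,0,-0.2],0],[[0,0,-0.1],0],[[0,0,0],0]]' 0 40;python3 -m pendant '[[[0,0,-0.1],0],[[0,0,-0.1],0],[[0,0,0],0]]' 0 40
```

```text
time_s: 14.65
ee_pos: [0.5303, 0.2333, 0.2061]
eef_rot: [3.141, 0.0, -0.353]
force: [1.0, 0.4, -4.8]
grip_width: 0.0138
grip_force: 40.0
time_s: 14.9
ee_pos: [0.5306, 0.2334, 0.2046]
eef_rot: [-3.141, -0.0, -0.353]
force: [-0.4, -0.0, -4.4]
grip_width: 0.0135
grip_force: 40.0
```

```bash
python3 -m pendant '[[[0,0,-0.1],0],[[0,0,0],0],[[0,0,0],0]]' 0 40;python3 -m pendant '[[[0,0,-0.1],0],[[0,0,0],0],[[0,0,0],0]]' 0 40
```

```text
time_s: 15.15
ee_pos: [0.5307, 0.2335, 0.2043]
eef_rot: [-3.141, -0.001, -0.353]
force: [-1.2, -0.4, 5.3]
grip_width: 0.014
grip_force: 40.0
time_s: 15.4
ee_pos: [0.5308, 0.2335, 0.2042]
eef_rot: [-3.14, -0.002, -0.353]
force: [-4.0, -1.6, 11.2]
grip_width: 0.0136
grip_force: 40.0
```

Seated at the expected height (204 mm), with force now pushing up. Relieve the load, release and back off.

```bash
python3 -m pendant '[[[0,0,0.15],0],[[0,0,0],0]]' 0 10;python3 -m pendant '[[[0,0,0],0],[[0,0,0],0],[[0,0,0],0],[[0,0,0],0],[[0,0,0],0],[[0,0,0],0]]' 0.5 10;  python3 -m pendant '[[[0,0,0.5],0],[[0,0,1],0],[[0,0,2],0],[[0,0,3],0],[[0,0,3],0],[[0,0,3],0],[[-2,2,1],0],[[-3,2,0],0],[[-3,2,0],0],[[-3,2,0],0],[[0,0,0],0],[[0,0,0],0]]' 0.5 10
python3 - <<'E'
from h import *
s=snap('scene');d=snap('side');w=snap('wrist')
a=np.radians(-20.2);u=np.array([np.cos(a),np.sin(a),0])
for n,c in(('S',s),('D',d)):
    print(n,[np.round(proj(c,np.array([.5305,.2333,.228])+u*k),1) for k in(-.06,0,.06)],[(b[0],b[1]) for b in blobs(mask(c,(100,110,50),(125,255,255)),40)])
t=lambda c,h:cv2.resize(cv2.cvtColor(c,cv2.COLOR_RGB2BGR),(400,h),interpolation=cv2.INTER_CUBIC)
cv2.imwrite('pics/t6.png',np.vstack([np.hstack([t(s['color'],300),t(d['color'],300)]),np.hstack([t(s['color'][170:305,280:460],300),t(d['color'][85:205,130:290],300)])]))
E
```

```text
time_s: 15.57
ee_pos: [0.5305, 0.2335, 0.2043]
eef_rot: [-3.141, -0.0, -0.353]
force: [-1.6, 0.1, 4.0]
grip_width: 0.0138
grip_force: 10.0
time_s: 16.07
ee_pos: [0.5304, 0.2334, 0.2039]
eef_rot: [3.142, 0.0, -0.353]
force: [0.6, 0.6, -0.6]
grip_width: 0.0461
grip_force: 0.0
time_s: 17.07
ee_pos: [0.4195, 0.3142, 0.3404]
eef_rot: [-3.14, -0.001, -0.351]
force: [0.2, -0.2, -0.2]
grip_width: 0.0475
grip_force: 0.0
S [array([391.9, 190.9]), array([366.4, 205.4]), array([339.7, 220.6])] [([336, 192, 57, 41, 474], [364.0, 209.2]), ([44, 197, 24, 20, 361], [55.6, 206.8])]
D [array([174.5, 115.1]), array([198.7, 113. ]), array([222.7, 111.1])] [([176, 111, 47, 22, 190], [197.2, 115.7]), ([183, 160, 11, 6, 52], [188.1, 162.7]), ([455, 280, 28, 23, 469], [468.5, 290.9])]
```

View pics/t6.png

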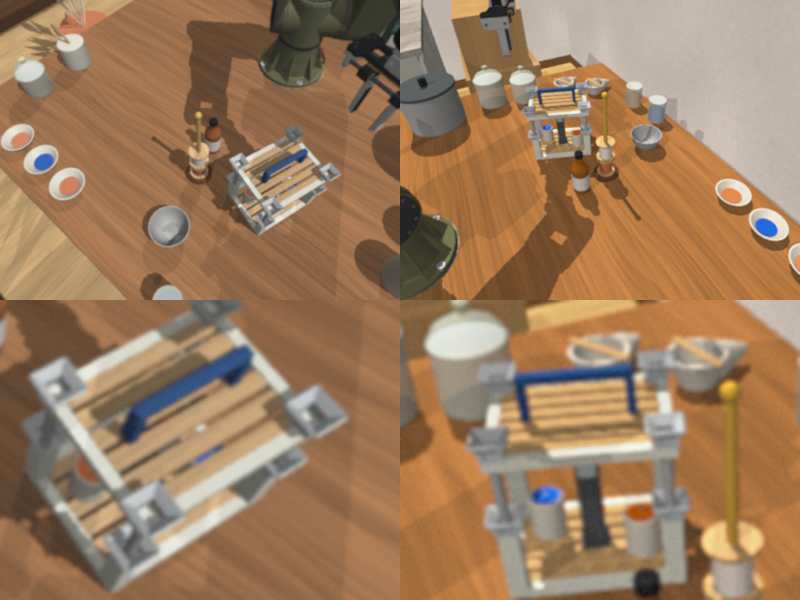

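The rack is seated level: the bar top is where predicted for 228 mm in both views (scene about (366,205), side about (199,113)). The blue candle is at the same pixel as at the start, and the bottle, bowl and stand look untouched.

```bash
python3 -c "
from station import ctrl
print(ctrl.hand_in())"
```

```text
the job is handed in; nothing more can be done
None
```

The mast is clicked one hole lower, the loose rack is seated in all four cups and released, and the job is handed in at about 17 s; no verdict came back.

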